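# Swap the battery packs in the bench charger

## Robot

A 6-joint arm with a two-finger parallel gripper is mounted at the origin on the work surface. World frame = base frame: x ahead of the robot, y to its left, z up, the work surface at z = 0. Lengths are in mm, angles in rad, forces in N, time in s.
With the tool pointing down it reaches from about 275 to 1000 mm from the base axis. Payload 8.4 kg.
Tool frame: the origin (TCP) lies between the finger pads; the fingertips stand r.finger_overhang ahead of it and the grasp point (between the pads) is the TCP (r.finger_overhang is the distance from the TCP to the fingertips, in mm); z points along the fingers, y is the line along which they close (so a half turn about z gives the same grasp; the last joint's range is limited). The gripper opens to 85 mm and grips with 20 to 120 N. Pads are 22 mm wide; open, the fingers measure 114 mm over their backs; the gripper's body (76 mm by 85 mm) begins 54 mm behind the grasp point. The pads swing forward as they close: fully open they stand 13 mm farther back than shut.
Start: joints at [1.267, 0.353, 1.633, -0, 1.155, -0.002], TCP at [185.773, 596.755, 250.281] pointing down, gripper open.
Joint ranges: [-2.63, 2.63], [-0.92, 2.1], [0.06, 2.66], [-1.3, 4.44], [0, 2.69], [-3.02, 3.02]. Speed limits (rad/s): [2.22, 2.22, 2.79, 3.14, 3.14, 3.14].

## Interface

Orientations are given as [roll, pitch, yaw] about the fixed x, y, z axes, in that order (R = Rz(yaw) Ry(pitch) Rx(roll)).
In Python, from rig import r, cams, sign_off gives the robot as it stands.
- The arm moves only by the shell command python3 -m crank 'ROWS' [FORCE]. ROWS is JSON, a list of rows, each a list of 7 numbers: the shift along the tool's x, y, z in m, then the turn, a rotation vector about the tool's x, y, z in rad, then the closure, from 0 (fully open) to 1 (shut). In form: [[dx, dy, dz, ax, ay, az, gripper], ...]. A call has 1 to 5 rows; each row is the pose to reach, as a shift and turn from the pose commanded when the call began, along the tool's axes at that moment; what a row does not reach only later rows make up. A row lasts 1/10 s, in which the tool goes at most 50 mm and 8.59 degrees, less where a joint would pass 70% of its speed; a pose out of reach is approached as far as the arm can. A call with a gripper value outside its range is refused whole. The fingers move at their own pace and stop on an object; FORCE is the grip in N (left out, the last holds). Time passes only in rows, so rows that repeat a pose let the fingers close. It gives the time, the measured TCP pose, the force, the opening and the grip force at its end, in the units of the state.
- r.sense(): the state, without advancing time (a new reading comes with each control period).
- cams.grab_frame(name): name is "scene" or "top"; returns a dict with "image" (480x640x3 uint8, red, green, blue), "fx", "fy", "cx", "cy" (pixels), "D" ([k1, k2, p1, p2, k3] as OpenCV has them; the pictures are not rectified), "position" and "orientation" of the camera in the world. Camera axes: x right, y down, z forward; pixel columns grow to the right and rows downward; lengths in mm; the calibration is good to about 2 mm. A picture is of the moment at which its call begins. There is no depth.
- sign_off(): hands the job in; it is judged then, once.
The state is a dict: "clock": time; "qpos": joint angles; "qvel": joint speeds; "joint_efforts": joint torques, N m; "eef_pos": TCP position; "tcp_rot": TCP orientation; "contact_force": force on the tool from outside, world axes, zero at the start; "wrist_torque": the same for the moment, N m; "opening": opening from 0.0 (shut) to 1.0 (fully open); "grasp_force": force on a finger pad.
Only numpy, scipy, OpenCV 4.12 (cv2) and the standard library are available. Lean on these libraries where they do the work, as an engineer would, in place of code of your own. Each camera call takes 0.05 s, during which the arm holds its last target. There are 200 camera calls.

## Task

Swap over the packs in the bench charger: first turn its selector to OFF (the ring mark), then take every charged pack out of the bays and stand it upright in the metal tray, and push every flat pack from the bench down into a bay until it clicks fully home. Once all of that is done, turn the selector to CHARGE (the solid block mark). Leave the spray can, the wheel hub and the spirit level where they are.

Things in the scene. Friction and masses are not known exactly. Their poses are not given: they have to be found in the camera images.
- charged1_mid (a point): battery pack, black upright block 46 mm (its x) by 66 mm (its y) by 104 mm high, about 0.32 kg, same either way round; packs look alike. Point: its centre, 52 mm up. Each 66-mm-apart end face has a groove 18 to 31 mm above the underside. Grip the 46 mm way, in the top 40 mm. CHARGED: starts clicked home in a bay; two or three of charged1-3 are present.
- charged2_mid (a point): battery pack, black upright block 46 mm (its x) by 66 mm (its y) by 104 mm high, about 0.32 kg, same either way round; packs look alike. Point: its centre, 52 mm up. Each 66-mm-apart end face has a groove 18 to 31 mm above the underside. Grip the 46 mm way, in the top 40 mm. CHARGED: starts clicked home in a bay; two or three of charged1-3 are present.
- charged3_mid (a point): battery pack, black upright block 46 mm (its x) by 66 mm (its y) by 104 mm high, about 0.32 kg, same either way round; packs look alike. Point: its centre, 52 mm up. Each 66-mm-apart end face has a groove 18 to 31 mm above the underside. Grip the 46 mm way, in the top 40 mm. CHARGED: starts clicked home in a bay; two or three of charged1-3 are present.
- flat1_mid (a point): battery pack, black upright block 46 mm (its x) by 66 mm (its y) by 104 mm high, about 0.32 kg, same either way round; packs look alike. Point: its centre, 52 mm up. Each 66-mm-apart end face has a groove 18 to 31 mm above the underside. Grip the 46 mm way, in the top 40 mm. FLAT: starts standing on the bench between robot and charger; two or three of flat1-3 are present.
- flat2_mid (a point): battery pack, black upright block 46 mm (its x) by 66 mm (its y) by 104 mm high, about 0.32 kg, same either way round; packs look alike. Point: its centre, 52 mm up. Each 66-mm-apart end face has a groove 18 to 31 mm above the underside. Grip the 46 mm way, in the top 40 mm. FLAT: starts standing on the bench between robot and charger; two or three of flat1-3 are present.
- flat3_mid (a point): battery pack, black upright block 46 mm (its x) by 66 mm (its y) by 104 mm high, about 0.32 kg, same either way round; packs look alike. Point: its centre, 52 mm up. Each 66-mm-apart end face has a groove 18 to 31 mm above the underside. Grip the 46 mm way, in the top 40 mm. FLAT: starts standing on the bench between robot and charger; two or three of flat1-3 are present.
- bay_right (a point): charger bay nearest the selector (-y side): upright pocket 48.5 (x) by 68.5 mm (y), 46 mm deep, lip sloped 4 mm wide all round. Point: centre of its mouth, 70 mm above the bench; axes as the charger's. A pack goes in upright, 66 mm side along y, and must be pushed (see charger). Fully home its centre is 6 mm above this point, its top 58 mm above the deck. Bays are 90 mm apart.
- bay_middle (a point): charger bay in the middle: upright pocket 48.5 (x) by 68.5 mm (y), 46 mm deep, lip sloped 4 mm wide all round. Point: centre of its mouth, 70 mm above the bench; axes as the charger's. A pack goes in upright, 66 mm side along y, and must be pushed (see charger). Fully home its centre is 6 mm above this point, its top 58 mm above the deck. Bays are 90 mm apart.
- bay_left (a point): charger bay at the +y end: upright pocket 48.5 (x) by 68.5 mm (y), 46 mm deep, lip sloped 4 mm wide all round. Point: centre of its mouth, 70 mm above the bench; axes as the charger's. A pack goes in upright, 66 mm side along y, and must be pushed (see charger). Fully home its centre is 6 mm above this point, its top 58 mm above the deck. Bays are 90 mm apart.
- charger: grey 3-bay charger fixed on the bench, 400 (y) by 120 mm (x), origin under its centre, x away from the robot; deck 70 mm high; console 95 mm high, 118 mm long at its -y end. A sprung steel ball in each bay's +y wall, 24 mm above the floor, stops a pack under its own weight: push with about 10 N until it snaps into the groove; some 10 N more than its weight pulls it straight out.
- selector (a joint): selector knob, rad, grows clockwise from above; snaps into 0 = OFF (ring mark), 0.6 = STORAGE (thin dash), 1.2 = CHARGE (solid block); starts at one of the last two. The white-line end of its bar points, seen along the charger's +x, 0.6 rad to +y at OFF, straight at STORAGE, 0.6 rad to -y at CHARGE. Let go within 0.2 rad of a position it snaps there; takes 0.1 to 0.2 N m.
- selector_grip (a point): grip bar of the selector, black, 14 mm thick, 46 mm long, 30 mm high, on a disc 48 mm across and 8 mm high; point on the turning axis, 29 mm above the console top and 9 mm below the bar's top; x runs along the bar to its white-line end and turns with it.
- tray_in (a point): shallow bare-metal tray, 170 (x) by 210 mm (y), walls 3 mm thick and 28 mm high, fixed to the bench on the robot's right. Point: centre of its inner floor, 3 mm above the bench.
- spray_can: bystander: red and white aerosol can, 66 mm across, 202 mm high; origin at its underside
- hub: bystander: finned aluminium motorcycle wheel hub, 140 mm across, 100 mm high, standing on its end; origin at its underside
- level: bystander: yellow spirit level, 500 mm long (y), 24 mm wide, 56 mm high, on edge behind the charger; origin at its underside
Mind the look-alikes: they are no part of the job. What is shaped like the part that bears flat2_mid but blue is not meant. Leave any yellow look-alike of the part that bears charged3_mid alone.

How it is judged (in metres and radians):
On the way, in this order (a step that is already met when the one before it is completed fails the run):
1. the selector is turned to OFF, with the charged packs still home in their bays and the flat ones not yet in (value of joint selector between -0.15 and 0.15 rad and ((horizontal distance between charged1_mid and bay_right below 0.006 m and z of charged1_mid in the frame of bay_right below 0.0085 m and angle between charged1_mid's own z axis and vertical below 0.1 rad) or (horizontal distance between charged1_mid and bay_middle below 0.006 m and z of charged1_mid in the frame of bay_middle below 0.0085 m and angle between charged1_mid's own z axis and vertical below 0.1 rad) or (horizontal distance between charged1_mid and bay_left below 0.006 m and z of charged1_mid in the frame of bay_left below 0.0085 m and angle between charged1_mid's own z axis and vertical below 0.1 rad)) and ((horizontal distance between charged2_mid and bay_right below 0.006 m and z of charged2_mid in the frame of bay_right below 0.0085 m and angle between charged2_mid's own z axis and vertical below 0.1 rad) or (horizontal distance between charged2_mid and bay_middle below 0.006 m and z of charged2_mid in the frame of bay_middle below 0.0085 m and angle between charged2_mid's own z axis and vertical below 0.1 rad) or (horizontal distance between charged2_mid and bay_left below 0.006 m and z of charged2_mid in the frame of bay_left below 0.0085 m and angle between charged2_mid's own z axis and vertical below 0.1 rad)) and ((horizontal distance between charged3_mid and bay_right below 0.006 m and z of charged3_mid in the frame of bay_right below 0.0085 m and angle between charged3_mid's own z axis and vertical below 0.1 rad) or (horizontal distance between charged3_mid and bay_middle below 0.006 m and z of charged3_mid in the frame of bay_middle below 0.0085 m and angle between charged3_mid's own z axis and vertical below 0.1 rad) or (horizontal distance between charged3_mid and bay_left below 0.006 m and z of charged3_mid in the frame of bay_left below 0.0085 m and angle between charged3_mid's own z axis and vertical below 0.1 rad)) and not ((horizontal distance between flat1_mid and bay_right below 0.006 m and z of flat1_mid in the frame of bay_right below 0.0085 m and angle between flat1_mid's own z axis and vertical below 0.1 rad) or (horizontal distance between flat1_mid and bay_middle below 0.006 m and z of flat1_mid in the frame of bay_middle below 0.0085 m and angle between flat1_mid's own z axis and vertical below 0.1 rad) or (horizontal distance between flat1_mid and bay_left below 0.006 m and z of flat1_mid in the frame of bay_left below 0.0085 m and angle between flat1_mid's own z axis and vertical below 0.1 rad)) and not ((horizontal distance between flat2_mid and bay_right below 0.006 m and z of flat2_mid in the frame of bay_right below 0.0085 m and angle between flat2_mid's own z axis and vertical below 0.1 rad) or (horizontal distance between flat2_mid and bay_middle below 0.006 m and z of flat2_mid in the frame of bay_middle below 0.0085 m and angle between flat2_mid's own z axis and vertical below 0.1 rad) or (horizontal distance between flat2_mid and bay_left below 0.006 m and z of flat2_mid in the frame of bay_left below 0.0085 m and angle between flat2_mid's own z axis and vertical below 0.1 rad)) and not ((horizontal distance between flat3_mid and bay_right below 0.006 m and z of flat3_mid in the frame of bay_right below 0.0085 m and angle between flat3_mid's own z axis and vertical below 0.1 rad) or (horizontal distance between flat3_mid and bay_middle below 0.006 m and z of flat3_mid in the frame of bay_middle below 0.0085 m and angle between flat3_mid's own z axis and vertical below 0.1 rad) or (horizontal distance between flat3_mid and bay_left below 0.006 m and z of flat3_mid in the frame of bay_left below 0.0085 m and angle between flat3_mid's own z axis and vertical below 0.1 rad))), for 0.2 s.
2. with the selector at OFF, every charged pack stands upright in the tray and every flat pack is clicked home in a bay (value of joint selector between -0.15 and 0.15 rad and x of charged1_mid in the frame of tray_in between -0.065 and 0.065 m and y of charged1_mid in the frame of tray_in between -0.085 and 0.085 m and z of charged1_mid in the frame of tray_in between 0.045 and 0.06 m and angle between each of charged1_mid, charged2_mid, charged3_mid's own z axis and vertical below 0.12 rad and x of charged2_mid in the frame of tray_in between -0.065 and 0.065 m and y of charged2_mid in the frame of tray_in between -0.085 and 0.085 m and z of charged2_mid in the frame of tray_in between 0.045 and 0.06 m and x of charged3_mid in the frame of tray_in between -0.065 and 0.065 m and y of charged3_mid in the frame of tray_in between -0.085 and 0.085 m and z of charged3_mid in the frame of tray_in between 0.045 and 0.06 m and ((horizontal distance between flat1_mid and bay_right below 0.006 m and z of flat1_mid in the frame of bay_right below 0.0085 m and angle between flat1_mid's own z axis and vertical below 0.1 rad) or (horizontal distance between flat1_mid and bay_middle below 0.006 m and z of flat1_mid in the frame of bay_middle below 0.0085 m and angle between flat1_mid's own z axis and vertical below 0.1 rad) or (horizontal distance between flat1_mid and bay_left below 0.006 m and z of flat1_mid in the frame of bay_left below 0.0085 m and angle between flat1_mid's own z axis and vertical below 0.1 rad)) and ((horizontal distance between flat2_mid and bay_right below 0.006 m and z of flat2_mid in the frame of bay_right below 0.0085 m and angle between flat2_mid's own z axis and vertical below 0.1 rad) or (horizontal distance between flat2_mid and bay_middle below 0.006 m and z of flat2_mid in the frame of bay_middle below 0.0085 m and angle between flat2_mid's own z axis and vertical below 0.1 rad) or (horizontal distance between flat2_mid and bay_left below 0.006 m and z of flat2_mid in the frame of bay_left below 0.0085 m and angle between flat2_mid's own z axis and vertical below 0.1 rad)) and ((horizontal distance between flat3_mid and bay_right below 0.006 m and z of flat3_mid in the frame of bay_right below 0.0085 m and angle between flat3_mid's own z axis and vertical below 0.1 rad) or (horizontal distance between flat3_mid and bay_middle below 0.006 m and z of flat3_mid in the frame of bay_middle below 0.0085 m and angle between flat3_mid's own z axis and vertical below 0.1 rad) or (horizontal distance between flat3_mid and bay_left below 0.006 m and z of flat3_mid in the frame of bay_left below 0.0085 m and angle between flat3_mid's own z axis and vertical below 0.1 rad))), for 0.2 s.
3. the selector is turned to CHARGE (value of joint selector between 1.05 and 1.35 rad), for 0.2 s.
At the end, for the whole second after the job is handed in: The selector rests at CHARGE (within 0.12 rad), every charged pack stands upright (within 7 degrees) on the tray's floor inside its walls, every flat pack is fully home in a bay (within 2.5 mm of its depth, 6 mm sideways), and all packs are still (value of joint selector between 1.08 and 1.32 rad and x of charged1_mid in the frame of tray_in between -0.065 and 0.065 m and y of charged1_mid in the frame of tray_in between -0.085 and 0.085 m and z of charged1_mid in the frame of tray_in between 0.045 and 0.06 m and angle between each of charged1_mid, charged2_mid, charged3_mid's own z axis and vertical below 0.12 rad and x of charged2_mid in the frame of tray_in between -0.065 and 0.065 m and y of charged2_mid in the frame of tray_in between -0.085 and 0.085 m and z of charged2_mid in the frame of tray_in between 0.045 and 0.06 m and x of charged3_mid in the frame of tray_in between -0.065 and 0.065 m and y of charged3_mid in the frame of tray_in between -0.085 and 0.085 m and z of charged3_mid in the frame of tray_in between 0.045 and 0.06 m and ((horizontal distance between flat1_mid and bay_right below 0.006 m and z of flat1_mid in the frame of bay_right below 0.0085 m and angle between flat1_mid's own z axis and vertical below 0.1 rad) or (horizontal distance between flat1_mid and bay_middle below 0.006 m and z of flat1_mid in the frame of bay_middle below 0.0085 m and angle between flat1_mid's own z axis and vertical below 0.1 rad) or (horizontal distance between flat1_mid and bay_left below 0.006 m and z of flat1_mid in the frame of bay_left below 0.0085 m and angle between flat1_mid's own z axis and vertical below 0.1 rad)) and ((horizontal distance between flat2_mid and bay_right below 0.006 m and z of flat2_mid in the frame of bay_right below 0.0085 m and angle between flat2_mid's own z axis and vertical below 0.1 rad) or (horizontal distance between flat2_mid and bay_middle below 0.006 m and z of flat2_mid in the frame of bay_middle below 0.0085 m and angle between flat2_mid's own z axis and vertical below 0.1 rad) or (horizontal distance between flat2_mid and bay_left below 0.006 m and z of flat2_mid in the frame of bay_left below 0.0085 m and angle between flat2_mid's own z axis and vertical below 0.1 rad)) and ((horizontal distance between flat3_mid and bay_right below 0.006 m and z of flat3_mid in the frame of bay_right below 0.0085 m and angle between flat3_mid's own z axis and vertical below 0.1 rad) or (horizontal distance between flat3_mid and bay_middle below 0.006 m and z of flat3_mid in the frame of bay_middle below 0.0085 m and angle between flat3_mid's own z axis and vertical below 0.1 rad) or (horizontal distance between flat3_mid and bay_left below 0.006 m and z of flat3_mid in the frame of bay_left below 0.0085 m and angle between flat3_mid's own z axis and vertical below 0.1 rad)) and linear speed of each of charged1, charged2, charged3, flat1, flat2, flat3 below 0.03 m/s); the robot touches nothing.
It fails at once if the spray can is shifted by more than 30 mm or tipped (distance of spray_can from where it was at the start of the episode above 0.03 m or angle between spray_can's own z axis and vertical above 0.3 rad).
It fails at once if the wheel hub is shifted by more than 30 mm or tipped (distance of hub from where it was at the start of the episode above 0.03 m or angle between hub's own z axis and vertical above 0.3 rad).
It fails at once if the spirit level is shifted by more than 30 mm or tipped (distance of level from where it was at the start of the episode above 0.03 m or angle between level's own z axis and vertical above 0.3 rad).
Of charged1, charged2, charged3 only 2 to 3 are there at a start; the rules pass over those that are not, and their reading is None.
Of flat1, flat2, flat3 only 2 to 3 are there at a start; the rules pass over those that are not, and their reading is None.
At some moment in a run one of flat1, flat2, flat3 may be knocked a few centimetres aside while the robot is not near it.
It also fails if it takes over 210 s, if anything falls off the work surface, if the arm or the gripper's body presses on something with over 40 N, if the wrist force passes 120 N, or if a joint passes its speed limit or range.

## Working session

There is one attempt and no reset: what is moved stays moved. The work goes in short steps, Python scripts to look and compute and a shell command to move; the robot and the scene stay as the last step left them, time stands still between calls to the robot, and variables do not carry over. Pictures are saved under pics/ and viewed, at most 14 in all, crops included, and the job is handed in when it is done.

```bash
ls; mkdir -p pics; python3 - <<'E'
from rig import r,cams
import cv2
for n in("scene","top"):
    f=cams.grab_frame(n); cv2.imwrite(f"pics/{n}0.png",f["image"][:,:,::-1]); print({k:v for k,v in f.items() if k!="image"})
print(r.sense(), r.finger_overhang)
E
```

```text
pics
{'fx': 452.69544254495264, 'fy': 452.69544254495264, 'cx': 319.91172579075493, 'cy': 227.0352265140839, 'D': array([-0.00405253,  0.        ,  0.        ,  0.        ,  0.        ]), 'position': array([987.76521107, 557.44710768, 925.18679759]), 'orientation': array([-2.48742061e+00,  1.25722241e-03,  2.45507328e+00])}
{'fx': 543.8325136329515, 'fy': 543.8325136329515, 'cx': 323.975337837572, 'cy': 239.35869621633182, 'D': array([-0.04441476,  0.        ,  0.        ,  0.        ,  0.        ]), 'position': array([ 361.76083569,   50.70408625, 1175.19430336]), 'orientation': array([-2.96333069,  0.00525012, -1.59850768])}
{'clock': 0.1, 'qpos': array([ 1.26663159e+00,  3.53572542e-01,  1.63405748e+00, -8.35462471e-06,
        1.15521225e+00, -2.38595868e-03]), 'qvel': array([ 0.00024302,  0.0007767 ,  0.00075127, -0.00088417, -0.00151928,
        0.00097555]), 'joint_efforts': array([-1.79088158e-03, -6.06354189e+01, -3.42818356e+01, -3.12354132e-05,
        4.05525294e-03, -1.46435968e-05]), 'eef_pos': array([185.63426355, 596.37019287, 249.64168687]), 'tcp_rot': array([-3.14034302e+00,  4.65771581e-06,  2.83981725e+00]), 'contact_force': array([-0.1829904 , -0.25817798,  0.23167694]), 'wrist_torque': array([ 0.01216288, -0.01800875, -0.00547602]), 'grasp_force': 0.0, 'opening': 1.0004687561569505} 19.0
```

View pics/top0.png

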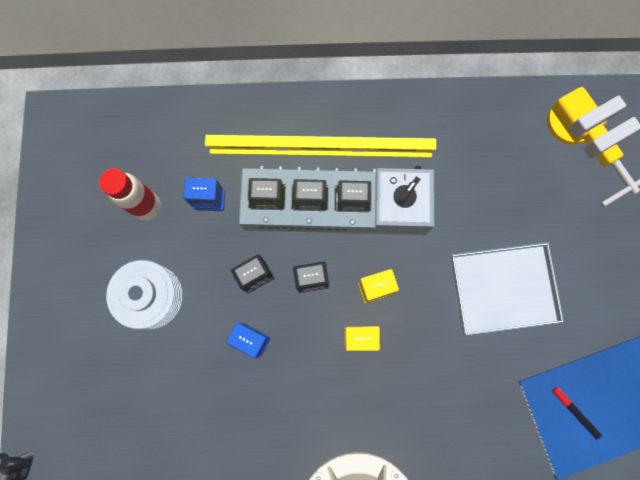

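View pics/scene0.png

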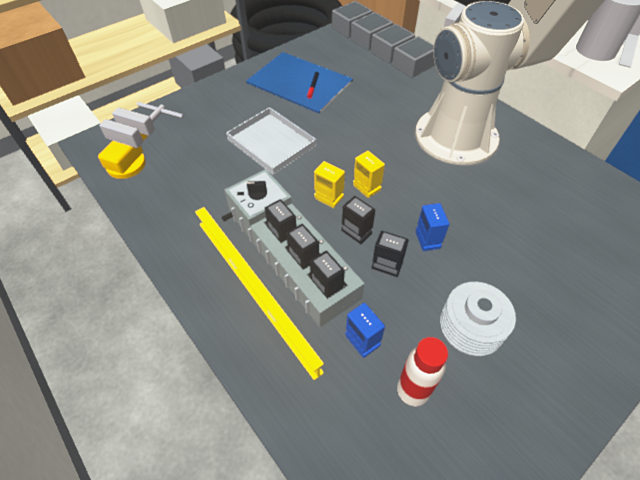

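Top view: three black packs in the bays (265/310/353, 190), selector at (405,193), two black flat packs at (252,273) and (311,277), tray around (507,289). The blue and yellow packs are look-alikes. Next, an enlarged crop.

```bash
cat > h.py <<'E'
import numpy as np, cv2
from scipy.spatial.transform import Rotation as Ro
from rig import r,cams
def ray(f,px):
    K=np.array([[f["fx"],0,f["cx"]],[0,f["fy"],f["cy"]],[0,0,1]])
    u=cv2.undistortPoints(np.array(px,float).reshape(-1,1,2),K,f["D"]).reshape(-1,2)
    R=Ro.from_euler("xyz",f["orientation"]).as_matrix()
    return (R@np.c_[u,np.ones(len(u))].T).T
def at(f,px,z):
    d=ray(f,px); p=f["position"]; return p+d*((z-p[2])/d[:,2])[:,None]
def proj(f,P):
    K=np.array([[f["fx"],0,f["cx"]],[0,f["fy"],f["cy"]],[0,0,1]])
    R=Ro.from_euler("xyz",f["orientation"]).as_matrix()
    return cv2.projectPoints(np.array(P,float).reshape(-1,3),cv2.Rodrigues(R.T)[0],-R.T@f["position"],K,f["D"])[0].reshape(-1,2)
def tool(dw):
    "world shift (mm) -> tool axes (m); current tool"
    s=r.sense(); return np.round(Ro.from_euler("xyz",s["tcp_rot"]).inv().apply(dw)/1000,4)
E
python3 - <<'E'
import cv2
im=cv2.imread("pics/top0.png")
cv2.imwrite("pics/c1.png",cv2.resize(im[155:300,228:442],(799,542),interpolation=cv2.INTER_CUBIC))
cv2.imwrite("pics/c2.png",cv2.resize(im[235:345,440:575],(800,600*110*800//(135*600)),interpolation=cv2.INTER_CUBIC))
E
```

```text
(no output)
```

View pics/c1.png

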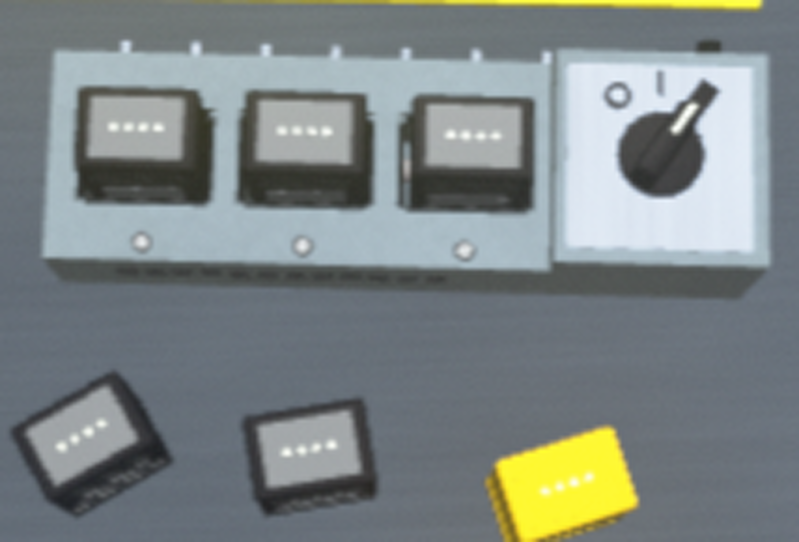

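The selector bar points at CHARGE (ring mark at crop (617,96), storage line at (660,82), white end at (708,88)). Working out positions now.

```bash
python3 - <<'E'
from h import *
f=cams.grab_frame("top"); np.set_printoptions(precision=1,suppress=True)
c=lambda L:[(x/3.734+228-.37,y/3.734+155-.37) for x,y in L]
d=at(f,c([(137,128),(305,131.5),(474,136)]),128); print("bays",d)
v=d[0]-d[2]; print("charger yaw deg",np.degrees(np.arctan2(-v[0],v[1])),"span",np.linalg.norm(v))
print("console corners",at(f,c([(556,50),(769,54),(769,265),(552,262)]),95))
print("deck corners",at(f,c([(53,50),(42,258)]),70))
print("disc",at(f,c([(661,153)]),103)); print("bar ends top",at(f,c([(710,86),(644,176)]),133))
for nm,ctr,L in(("flatL",(80,436),[(22,438),(107,383),(137,436),(50,485)]),("flatR",(310.5,446),[(255,423),(358,405),(367,462),(268,483)])):
    p=at(f,c(L),104); e=(p[1]-p[0]+p[2]-p[3])/2; e2=(p[0]-p[3]+p[1]-p[2])/2
    print(nm,at(f,c([ctr]),104),p.mean(0),"y-axis yaw from +y:",np.degrees(np.arctan2(e[0],-e[1])),"x-axis yaw",np.degrees(np.arctan2(e2[1],e2[0])),np.linalg.norm(e),np.linalg.norm(e2))
t=at(f,[(453,255),(548,244),(562,322),(467,334)],28); print("tray",t,t.mean(0)); print(np.linalg.norm(t-np.roll(t,1,0),axis=1))
for a,b in((0,1),(3,2)): v=t[a]-t[b]; print("tray yaw",np.degrees(np.arctan2(-v[0],v[1])))
for a,b in((0,3),(1,2)): v=t[a]-t[b]; print("tray yaw",np.degrees(np.arctan2(v[1],v[0])))
E
```

```text
bays [[656.  167.  128. ]
 [651.5  77.4 128. ]
 [646.4 -12.6 128. ]]
charger yaw deg -3.08866782460581 span 179.80342170368777
console corners [[ 703.2  -61.8   95. ]
 [ 697.7 -179.8   95. ]
 [ 578.5 -172.1   95. ]
 [ 583.5  -54.2   95. ]]
deck corners [[719.6 220.9  70. ]
 [599.1 227.   70. ]]
disc [[ 640.7 -115.5  103. ]]
bar ends top [[ 669.  -139.1  133. ]
 [ 620.6 -101.2  133. ]]
flatL [[494.6 201.3 104. ]] [494.9 201.9 104. ] y-axis yaw from +y: 30.04060980024105 x-axis yaw 29.442917334947694 53.014812636959725 31.189763556979546
flatR [[485.8  79.  104. ]] [487.3  78.2 104. ] y-axis yaw from +y: 9.36989658433767 x-axis yaw 9.238180850137828 54.51882346249209 31.744659767221687
tray [[ 526.7 -223.4   28. ]
 [ 544.6 -430.6   28. ]
 [ 377.8 -444.1   28. ]
 [ 359.6 -241.5   28. ]] [ 452.2 -334.9   28. ]
[168.1 207.9 167.3 203.5]
tray yaw 4.9263777194254335
tray yaw 5.129512804747864
tray yaw 6.1554716383111
tray yaw 4.628829935859685
```

View pics/c2.png

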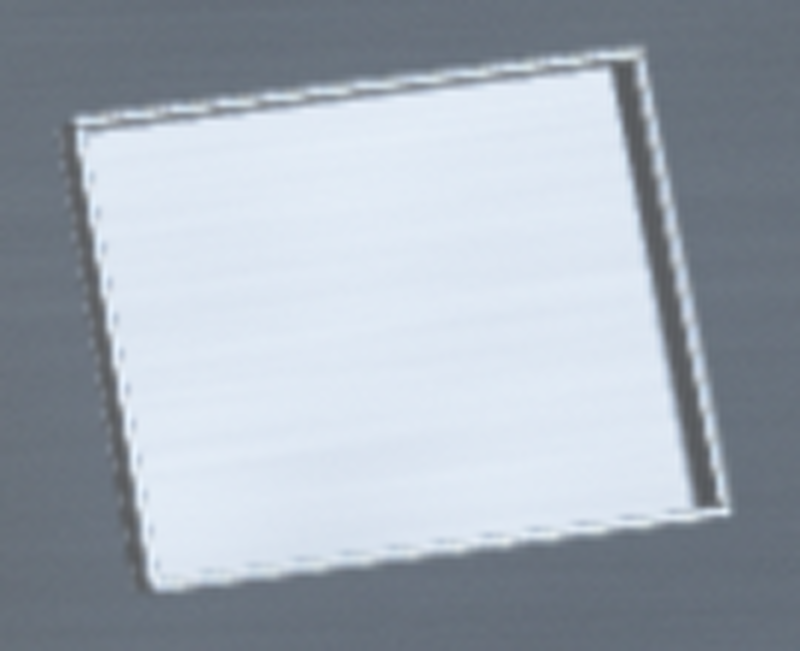

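Everything agrees: bays about 90 mm apart, charger yaw about −3°, selector axis about (641,−116), tray centre (452,−335) at yaw 5°. The c2 crop shows the tray rim corners where I read them. Starting with the selector.

```bash
cat >> h.py <<'E'
def plan(x,y,z,yaw):
    s=r.sense(); R=Ro.from_euler("xyz",s["tcp_rot"]); T=Ro.from_euler("xyz",[np.pi,0,np.radians(yaw)])
    print("shift",np.round(R.inv().apply(np.array([x,y,z])-s["eef_pos"])/1000,4),"turn",np.round((R.inv()*T).as_rotvec(),3),"| pos",np.round(s["eef_pos"],1),"yaw",round(np.degrees(s["tcp_rot"][2]),1),"F",np.round(s["contact_force"],1),"op",round(s["opening"],3),"g",round(s["grasp_force"],1),"t",round(s["clock"],1))
E
python3 -c "
from h import *
plan(641,-116,250,142.6)"
```

```text
shift [-6.465e-01 -5.449e-01  3.000e-04] turn [-0.001  0.     0.351] | pos [185.7 596.4 249.7] yaw 162.7 F [-0.1 -0.   0.3] op 1.004 g 0.0 t 0.1
```

```bash
M="python3 -m crank"
for i in 1 2 3 ; do python3 -m crank '[[-0.032,-0.027,0,0,0,0,0],[-0.064,-0.054,0,0,0,0,0],[-0.096,-0.081,0,0,0,0,0],[-0.129,-0.109,0,0,0,0,0],[-0.1616,-0.1362,0,0,0,0,0]]' 30 | tail -c 400; done
python3 -m crank '[[-0.032,-0.027,0,0,0,0,0.4],[-0.064,-0.054,0,0,0,0.1,0.4],[-0.096,-0.081,0,0,0,0.2,0.4],[-0.129,-0.109,0,0,0,0.3,0.4],[-0.1616,-0.1362,0,0,0,0.351,0.4]]' | tail -c 400
python3 -m crank '[[-0.1616,-0.1362,0,0,0,0,0.5],[0,0,0,0,0,0,0.5]]' >/dev/null 2>&1 & kill $! 2>/dev/null
python3 -c "
from h import *
plan(641,-116,126,142.6)"
```

```text
clock: 0.65
eef_pos: [300.1, 417.0, 250.1]
tcp_rot: [-3.141, 0.0, 2.84]
contact_force: [1.0, 0.7, -0.1]
opening: 0.999
grasp_force: 0.0
clock: 1.15
eef_pos: [414.0, 238.9, 250.3]
tcp_rot: [3.142, 0.0, 2.84]
contact_force: [0.3, 0.0, -0.1]
opening: 1.001
grasp_force: 0.0
clock: 1.65
eef_pos: [527.8, 60.8, 250.2]
tcp_rot: [3.142, -0.0, 2.84]
contact_force: [-0.2, 1.0, 0.1]
opening: 1.001
grasp_force: 0.0
clock: 2.15
eef_pos: [641.6, -117.3, 250.0]
tcp_rot: [-3.141, -0.0, 2.485]
contact_force: [-0.1, -0.1, 0.2]
opening: 0.598
grasp_force: 0.0
shift [0.0012 0.0007 0.124 ] turn [-0.    -0.    -0.004] | pos [ 641.6 -117.3  250. ] yaw 142.4 F [-0.1 -0.1  0.2] op 0.598 g 0.0 t 2.1
```

```bash
python3 -m crank '[[0.001,0.001,0.04,0,0,0,0.4],[0.001,0.001,0.08,0,0,0,0.4],[0.001,0.001,0.11,0,0,0,0.4],[0.001,0.001,0.124,0,0,0,0.4],[0.001,0.001,0.124,0,0,0,0.4]]' 30 
python3 -m crank '[[0,0,0,0,0,0,1],[0,0,0,0,0,0,1],[0,0,0,0,0,0,1],[0,0,0,0,0,0,1],[0,0,0,0,0,0,1]]' 30
python3 -m crank '[[0,0,0,0,0,0,1],[0,0,0,0,0,0,1],[0,0,0,0,0,0,1]]' 30
```

```text
clock: 2.65
eef_pos: [639.6, -113.9, 124.2]
tcp_rot: [-3.14, -0.003, 2.489]
contact_force: [-0.2, 0.5, -0.2]
opening: 0.601
grasp_force: 0.0
clock: 3.15
eef_pos: [641.5, -115.0, 128.4]
tcp_rot: [3.142, 0.003, 2.489]
contact_force: [-2.0, -3.7, 4.7]
opening: 0.16
grasp_force: 31.7
clock: 3.45
eef_pos: [641.5, -115.1, 128.4]
tcp_rot: [3.142, 0.003, 2.489]
contact_force: [-1.4, -2.7, 6.2]
opening: 0.158
grasp_force: 31.7
```

```bash
python3 -m crank '[[0,0,-0.002,0,0,-0.12,1],[0,0,-0.002,0,0,-0.24,1],[0,0,-0.002,0,0,-0.36,1],[0,0,-0.002,0,0,-0.48,1],[0,0,-0.002,0,0,-0.6,1]]' 40
python3 -m crank '[[0,0,0,0,0,-0.12,1],[0,0,0,0,0,-0.24,1],[0,0,0,0,0,-0.36,1],[0,0,0,0,0,-0.48,1],[0,0,0,0,0,-0.62,1]]' 
python3 -m crank '[[0,0,0,0,0,0,1],[0,0,0,0,0,0,1]]'
python3 -m crank '[[0,0,0,0,0,0,0.4],[0,0,0,0,0,0,0.4],[0,0,-0.02,0,0,0,0.4],[0,0,-0.06,0,0,0,0.4],[0,0,-0.1,0,0,0,0.4]]'
python3 - <<'E'
from h import *
plan(646.4,-12.6,250,87)
f=cams.grab_frame("scene"); cv2.imwrite("pics/s1.png",cv2.resize(f["image"][150:330,200:380,::-1],(600,600),interpolation=cv2.INTER_CUBIC))
E
```

```text
clock: 3.95
eef_pos: [641.8, -113.7, 128.7]
tcp_rot: [3.141, 0.002, 3.093]
contact_force: [5.4, 2.7, -9.9]
opening: 0.152
grasp_force: 41.3
clock: 4.45
eef_pos: [641.4, -112.2, 128.6]
tcp_rot: [3.14, 0.003, -2.57]
contact_force: [3.1, 9.7, -7.4]
opening: 0.153
grasp_force: 41.7
clock: 4.65
eef_pos: [641.4, -112.2, 128.6]
tcp_rot: [3.14, 0.003, -2.575]
contact_force: [2.8, 9.2, -8.6]
opening: 0.151
grasp_force: 41.5
clock: 5.15
eef_pos: [640.5, -114.5, 229.7]
tcp_rot: [3.142, -0.001, -2.575]
contact_force: [1.0, -0.9, 0.8]
opening: 0.599
grasp_force: 0.0
shift [-0.0597  0.0828 -0.0204] turn [-1.00e-03 -0.00e+00  2.19e+00] | pos [ 640.5 -114.5  229.7] yaw -147.5 F [ 1.  -0.9  0.8] op 0.599 g 0.0 t 5.2
```

View pics/s1.png

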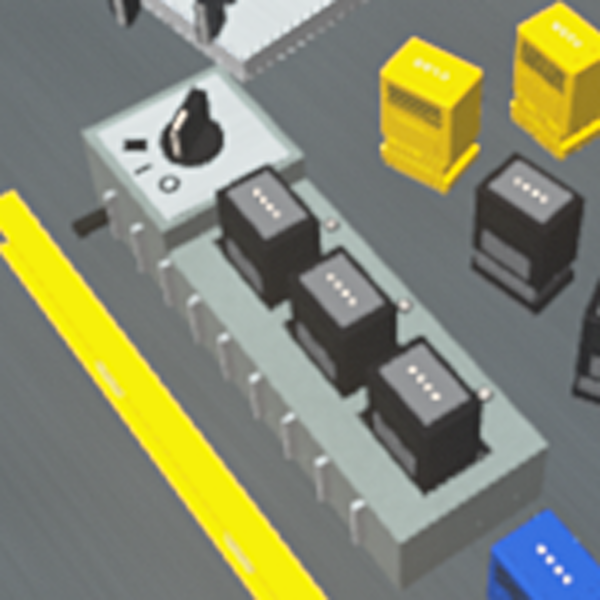

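The bar now points at the ring (OFF), with all packs still home. Rotating to the pack orientation over the right bay.

```bash
for i in 1 2 3; do python3 -m crank '[[0,0,-0.003,0,0,0.146,0],[0,0,-0.005,0,0,0.292,0],[0,0,-0.007,0,0,0.438,0],[0,0,-0.007,0,0,0.584,0],[0,0,-0.007,0,0,0.73,0]]' 80 >/dev/null; done
python3 -c "
from h import *
plan(646.4,-12.6,106,87)"
```

```text
shift [ 0.1022 -0.0008  0.1441] turn [ 0.001  0.001 -0.006] | pos [ 641.  -114.6  250.1] yaw 86.7 F [-0.2 -0.3 -0.5] op 1.001 g 0.0 t 6.7
```

```bash
python3 -m crank '[[0.04,0,0,0,0,0,0],[0.08,0,0,0,0,0,0],[0.102,-0.001,0,0,0,0,0],[0.102,-0.001,0.03,0,0,0,0],[0.102,-0.001,0.06,0,0,0,0]]' 80 
python3 -m crank '[[0,0,0.03,0,0,0,0],[0,0,0.06,0,0,0,0],[0,0,0.084,0,0,0,0],[0,0,0.084,0,0,0,0],[0,0,0.084,0,0,0,0]]'
python3 -m crank '[[0,0,0,0,0,0,1],[0,0,0,0,0,0,1],[0,0,0,0,0,0,1],[0,0,0,0,0,0,1],[0,0,0,0,0,0,1]]' 80
python3 -c "
from h import *
plan(646.4,-12.6,106,87)"
```

```text
clock: 7.2
eef_pos: [646.3, -11.5, 190.4]
tcp_rot: [3.137, 0.0, 1.52]
contact_force: [0.2, -0.5, -0.5]
opening: 1.0
grasp_force: 0.0
clock: 7.7
eef_pos: [645.5, -12.4, 106.0]
tcp_rot: [3.141, 0.0, 1.519]
contact_force: [0.2, 0.2, -0.9]
opening: 1.0
grasp_force: 0.0
clock: 8.2
eef_pos: [645.8, -12.3, 106.8]
tcp_rot: [3.14, 0.0, 1.519]
contact_force: [-2.0, -0.4, 7.4]
opening: 0.53
grasp_force: 81.3
shift [-0.0003  0.0006  0.0008] turn [0.002 0.    0.   ] | pos [645.8 -12.3 106.8] yaw 87.0 F [-2.  -0.4  7.4] op 0.53 g 81.3 t 8.2
```

```bash
python3 -m crank '[[0,0,-0.005,0,0,0,1],[0,0,-0.015,0,0,0,1],[0,0,-0.035,0,0,0,1],[0,0,-0.065,0,0,0,1],[0,0,-0.1,0,0,0,1]]' 
python3 -m crank '[[0,0,-0.02,0,0,0,1],[0,0,-0.04,0,0,0,1],[0,0,-0.04,0,0,0,1]]'
python3 -c "
from h import *
plan(406,-384,250,95.2)"
```

```text
clock: 8.7
eef_pos: [644.2, -12.2, 205.9]
tcp_rot: [-3.139, 0.0, 1.519]
contact_force: [0.6, 0.3, -4.3]
opening: 0.529
grasp_force: 87.0
clock: 9.0
eef_pos: [646.6, -12.3, 249.1]
tcp_rot: [3.136, -0.0, 1.519]
contact_force: [0.7, -0.2, -2.7]
opening: 0.53
grasp_force: 87.5
shift [-0.3837 -0.2209 -0.0021] turn [ 0.005  0.    -0.143] | pos [646.6 -12.3 249.1] yaw 87.0 F [ 0.7 -0.2 -2.7] op 0.53 g 87.5 t 9.0
```

```bash
for i in 1 2; do python3 -m crank '[[-0.03,-0.018,0,0,0,0,1],[-0.07,-0.04,0,0,0,0,1],[-0.115,-0.066,0,0,0,0,1],[-0.16,-0.092,0,0,0,0,1],[-0.192,-0.11,0,0,0,0,1]]' >/dev/null; done 
python3 -m crank '[[0,0,0.03,0,0,-0.07,1],[0,0,0.06,0,0,-0.143,1],[0,0,0.09,0,0,-0.143,1],[0,0,0.11,0,0,-0.143,1],[0,0,0.11,0,0,-0.143,1]]'
python3 - <<'E'
from h import *
plan(406,-384,88,95.2)
f=cams.grab_frame("scene"); cv2.imwrite("pics/s2.png",cv2.resize(f["image"][50:350,200:500,::-1],(600,600),interpolation=cv2.INTER_CUBIC))
E
```

```text
clock: 10.5
eef_pos: [403.4, -382.3, 131.8]
tcp_rot: [-3.137, -0.005, 1.662]
contact_force: [-0.8, 1.2, -3.4]
opening: 0.531
grasp_force: 86.9
shift [-0.0021  0.0027  0.0438] turn [-0.004 -0.005  0.   ] | pos [ 403.4 -382.3  131.8] yaw 95.2 F [-0.8  1.2 -3.4] op 0.531 g 86.9 t 10.5
```

```bash
python3 -m crank '[[-0.002,0.003,0.02,0,0,0,1],[-0.002,0.003,0.04,0,0,0,1],[-0.002,0.003,0.0455,0,0,0,1],[-0.002,0.003,0.0455,0,0,0,1]]' 
python3 -m crank '[[0,0,0,0,0,0,0],[0,0,0,0,0,0,0],[0,0,0,0,0,0,0],[0,0,0,0,0,0,0],[0,0,-0.03,0,0,0,0]]'
python3 -m crank '[[0,0,-0.04,0,0,0,0],[0,0,-0.08,0,0,0,0],[0,0,-0.1,0,0,0,0]]' >/dev/null
python3 -c "
from h import *
plan(651.5,77.4,220,87)"
```

```text
clock: 10.95
eef_pos: [408.6, -385.9, 90.1]
tcp_rot: [-3.141, -0.0, 1.662]
contact_force: [-0.2, -1.0, -3.8]
opening: 0.528
grasp_force: 87.1
clock: 11.45
eef_pos: [407.0, -384.4, 117.5]
tcp_rot: [-3.138, -0.004, 1.662]
contact_force: [-0.4, -0.5, -0.0]
opening: 1.003
grasp_force: 0.0
shift [0.4405 0.283  0.0029] turn [0.003 0.003 0.143] | pos [ 409.7 -387.   223.6] yaw 95.2 F [ 1.  -0.2  0.7] op 0.999 g 0.0 t 11.8
```

```bash
for i in 1 2; do python3 -m crank '[[0.029,0.019,0,0,0,0,0],[0.059,0.038,0,0,0,0,0],[0.088,0.057,0,0,0,0,0],[0.118,0.076,0,0,0,0,0],[0.147,0.0943,0,0,0,0,0]]' >/dev/null; done
python3 -m crank '[[0.029,0.019,0,0,0,0.05,0],[0.059,0.038,0,0,0,0.1,0],[0.088,0.057,0,0,0,0.143,0],[0.118,0.076,0,0,0,0.143,0],[0.147,0.0943,0,0,0,0.143,0]]' >/dev/null
python3 -m crank '[[0,0,0,0,0,0,0]]' >/dev/null
python3 - <<'E'
from h import *
plan(651.5,77.4,106,87)
f=cams.grab_frame("top"); cv2.imwrite("pics/t3.png",f["image"][:,:,::-1])
E
```

```text
shift [-0.0052 -0.0003  0.1139] turn [ 0.001 -0.001  0.003] | pos [651.8  82.4 220. ] yaw 87.2 F [-0.2 -0.5  0.2] op 0.998 g 0.0 t 13.3
```

View pics/t3.png

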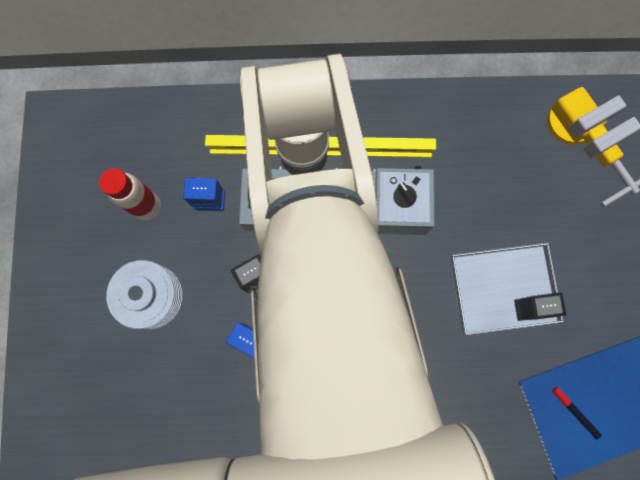

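Selector is at OFF and pack 1 stands in the tray's near-right corner. Second pack next.

```bash
python3 -m crank '[[-0.005,0,0.04,0,0,0,0],[-0.005,0,0.08,0,0,0,0],[-0.005,0,0.114,0,0,0,0],[-0.005,0,0.114,0,0,0,0],[-0.005,0,0.114,0,0,0,0]]' 80
python3 -m crank '[[0,0,0,0,0,0,1],[0,0,0,0,0,0,1],[0,0,0,0,0,0,1],[0,0,0,0,0,0,1],[0,0,0,0,0,0,1]]' 80
python3 -m crank '[[0,0,-0.005,0,0,0,1],[0,0,-0.015,0,0,0,1],[0,0,-0.035,0,0,0,1],[0,0,-0.065,0,0,0,1],[0,0,-0.1,0,0,0,1]]' 
python3 -m crank '[[0,0,-0.02,0,0,0,1],[0,0,-0.042,0,0,0,1],[0,0,-0.042,0,0,0,1]]' >/dev/null
python3 -c "
from h import *
plan(505.7,-375.5,245,95.2)"
```

```text
clock: 13.9
eef_pos: [649.8, 73.1, 106.2]
tcp_rot: [-3.141, 0.0, 1.518]
contact_force: [0.3, -1.7, 0.5]
opening: 0.997
grasp_force: 0.0
clock: 14.4
eef_pos: [650.9, 74.0, 107.8]
tcp_rot: [3.139, -0.0, 1.519]
contact_force: [-2.0, 0.2, 7.5]
opening: 0.53
grasp_force: 81.2
clock: 14.9
eef_pos: [649.1, 73.8, 206.2]
tcp_rot: [-3.139, 0.0, 1.519]
contact_force: [1.5, 0.4, -2.9]
opening: 0.529
grasp_force: 92.3
shift [-0.4566 -0.1224  0.0056] turn [ 0.006 -0.    -0.143] | pos [651.6  74.1 251.7] yaw 87.0 F [ 0.4 -0.4 -3. ] op 0.527 g 92.8 t 15.2
```

```bash
for i in 1 2 3; do python3 -m crank '[[-0.025,-0.007,0,0,0,0,1],[-0.055,-0.015,0,0,0,0,1],[-0.09,-0.024,0,0,0,0,1],[-0.125,-0.033,0,0,0,0,1],[-0.152,-0.0408,0.001,0,0,0,1]]' >/dev/null; done 
python3 -m crank '[[0,0,0.03,0,0,-0.07,1],[0,0,0.06,0,0,-0.143,1],[0,0,0.09,0,0,-0.143,1],[0,0,0.11,0,0,-0.143,1],[0,0,0.11,0,0,-0.143,1]]'
python3 -m crank '[[0,0,0,0,0,0,1]]' >/dev/null
python3 -c "
from h import *
plan(505.7,-375.5,86.5,95.2)"
```

```text
clock: 17.2
eef_pos: [501.7, -373.4, 130.7]
tcp_rot: [-3.136, -0.005, 1.662]
contact_force: [-0.8, 0.2, -2.9]
opening: 0.53
grasp_force: 92.4
shift [-0.0008  0.0019  0.0478] turn [-0.001 -0.001  0.   ] | pos [ 503.8 -374.9  134.3] yaw 95.2 F [ 0.9 -0.  -1.5] op 0.528 g 92.4 t 17.3
```

```bash
python3 -m crank '[[-0.001,0.002,0.02,0,0,0,1],[-0.001,0.002,0.04,0,0,0,1],[-0.001,0.002,0.0465,0,0,0,1],[-0.001,0.002,0.0465,0,0,0,1],[-0.001,0.002,0.0465,0,0,0,1]]' 
python3 -m crank '[[0,0,0,0,0,0,0],[0,0,0,0,0,0,0],[0,0,0,0,0,0,0],[0,0,0,0,0,0,0],[0,0,-0.03,0,0,0,0]]'
python3 -m crank '[[0,0,-0.04,0,0,0,0],[0,0,-0.08,0,0,0,0],[0,0,-0.1,0,0,0,0],[0,0,-0.1,0,0,0,0]]' >/dev/null
python3 -c "
from h import *
plan(656,165,220,87)"
```

```text
clock: 17.8
eef_pos: [506.8, -376.4, 89.6]
tcp_rot: [3.14, 0.001, 1.662]
contact_force: [-0.3, -0.8, -3.1]
opening: 0.524
grasp_force: 92.5
clock: 18.3
eef_pos: [504.2, -374.4, 115.4]
tcp_rot: [-3.137, -0.004, 1.662]
contact_force: [0.2, -0.2, -1.5]
opening: 1.004
grasp_force: 0.0
shift [0.5265 0.1968 0.0009] turn [0.005 0.004 0.143] | pos [ 507.8 -377.2  222.2] yaw 95.2 F [-1.  -0.1  0.1] op 0.998 g 0.0 t 18.7
```

```bash
for i in 1 2; do python3 -m crank '[[0.035,0.013,0,0,0,0,0],[0.07,0.026,0,0,0,0,0],[0.105,0.039,0,0,0,0,0],[0.14,0.052,0,0,0,0,0],[0.175,0.0655,0,0,0,0,0]]' >/dev/null; done
python3 -m crank '[[0.035,0.013,0,0,0,0.05,0],[0.07,0.026,0,0,0,0.1,0],[0.105,0.039,0,0,0,0.143,0],[0.14,0.052,0,0,0,0.143,0],[0.175,0.0655,0,0,0,0.143,0]]' >/dev/null
python3 -m crank '[[0,0,0,0,0,0,0],[0,0,0,0,0,0,0]]' >/dev/null
python3 -c "
from h import *
plan(656,165.5,106,87)"
```

```text
shift [0.0004 0.0027 0.1107] turn [-0.002  0.001  0.002] | pos [653.5 165.3 216.7] yaw 87.1 F [ 0.6 -0.  -0.5] op 0.996 g 0.0 t 20.4
```

```bash
python3 -m crank '[[0,0.003,0.04,0,0,0,0],[0,0.003,0.08,0,0,0,0],[0,0.003,0.111,0,0,0,0],[0,0.003,0.111,0,0,0,0],[0,0.003,0.111,0,0,0,0]]' 80
python3 -m crank '[[0,0,0,0,0,0,1],[0,0,0,0,0,0,1],[0,0,0,0,0,0,1],[0,0,0,0,0,0,1],[0,0,0,0,0,0,1]]' 80
python3 -m crank '[[0,0,-0.005,0,0,0,1],[0,0,-0.015,0,0,0,1],[0,0,-0.035,0,0,0,1],[0,0,-0.065,0,0,0,1],[0,0,-0.1,0,0,0,1]]' 
python3 -m crank '[[0,0,-0.02,0,0,0,1],[0,0,-0.042,0,0,0,1],[0,0,-0.042,0,0,0,1]]' >/dev/null
python3 -c "
from h import *
plan(448,-290,248,95.2)"
```

```text
clock: 20.9
eef_pos: [656.8, 163.5, 107.2]
tcp_rot: [-3.14, 0.001, 1.518]
contact_force: [0.1, 0.8, 0.3]
opening: 1.001
grasp_force: 0.0
clock: 21.4
eef_pos: [657.1, 164.7, 109.1]
tcp_rot: [3.141, -0.0, 1.519]
contact_force: [-5.1, 1.1, 8.0]
opening: 0.531
grasp_force: 81.1
clock: 21.9
eef_pos: [656.7, 164.3, 208.4]
tcp_rot: [-3.14, 0.001, 1.519]
contact_force: [0.1, 0.5, -2.2]
opening: 0.531
grasp_force: 86.0
shift [-0.4653 -0.1873  0.004 ] turn [ 0.007 -0.001 -0.143] | pos [659.1 164.9 254. ] yaw 87.0 F [ 0.2  0.3 -3. ] op 0.529 g 86.6 t 22.2
```

```bash
for i in 1 2 3; do python3 -m crank '[[-0.025,-0.01,0,0,0,0,1],[-0.055,-0.022,0,0,0,0,1],[-0.09,-0.036,0,0,0,0,1],[-0.125,-0.05,0,0,0,0,1],[-0.155,-0.0622,0.001,0,0,0,1]]' >/dev/null; done 
python3 -m crank '[[0,0,0.03,0,0,-0.07,1],[0,0,0.06,0,0,-0.143,1],[0,0,0.09,0,0,-0.143,1],[0,0,0.11,0,0,-0.143,1],[0,0,0.11,0,0,-0.143,1]]'
python3 -m crank '[[0,0,0,0,0,0,1],[0,0,0,0,0,0,1]]' >/dev/null
python3 -c "
from h import *
plan(448,-290,89,95.2)"
```

```text
clock: 24.2
eef_pos: [444.5, -288.9, 133.3]
tcp_rot: [-3.137, -0.004, 1.662]
contact_force: [-1.4, 0.2, -3.0]
opening: 0.528
grasp_force: 86.0
shift [0.0005 0.0006 0.0484] turn [0.001 0.001 0.   ] | pos [ 447.4 -290.5  137.4] yaw 95.2 F [-0.1  0.4 -3.4] op 0.528 g 86.0 t 24.4
```

```bash
python3 -m crank '[[0,0.001,0.02,0,0,0,1],[0,0.001,0.04,0,0,0,1],[0,0.001,0.048,0,0,0,1],[0,0.001,0.048,0,0,0,1],[0,0.001,0.048,0,0,0,1]]' 
python3 -m crank '[[0,0,0,0,0,0,0],[0,0,0,0,0,0,0],[0,0,0,0,0,0,0],[0,0,0,0,0,0,0],[0,0,-0.03,0,0,0,0]]'
python3 -m crank '[[0,0,-0.04,0,0,0,0],[0,0,-0.08,0,0,0,0],[0,0,-0.12,0,0,0,0],[0,0,-0.13,0,0,0,0]]' >/dev/null
python3 - <<'E'
from h import *
f=cams.grab_frame("top"); im=f["image"][:,:,::-1]; cv2.imwrite("pics/t4f.png",im)
cv2.imwrite("pics/t4.png",cv2.resize(im[155:300,228:442],(799,542),interpolation=cv2.INTER_CUBIC))
f=cams.grab_frame("scene"); cv2.imwrite("pics/s4.png",f["image"][:,:,::-1])
E
```

```text
clock: 24.9
eef_pos: [448.3, -290.4, 89.2]
tcp_rot: [3.14, 0.001, 1.662]
contact_force: [0.6, -0.2, -2.9]
opening: 0.529
grasp_force: 86.9
clock: 25.4
eef_pos: [445.7, -288.7, 115.9]
tcp_rot: [-3.137, -0.004, 1.662]
contact_force: [-0.0, 0.2, -0.5]
opening: 0.996
grasp_force: 0.0
```

View pics/t4.png

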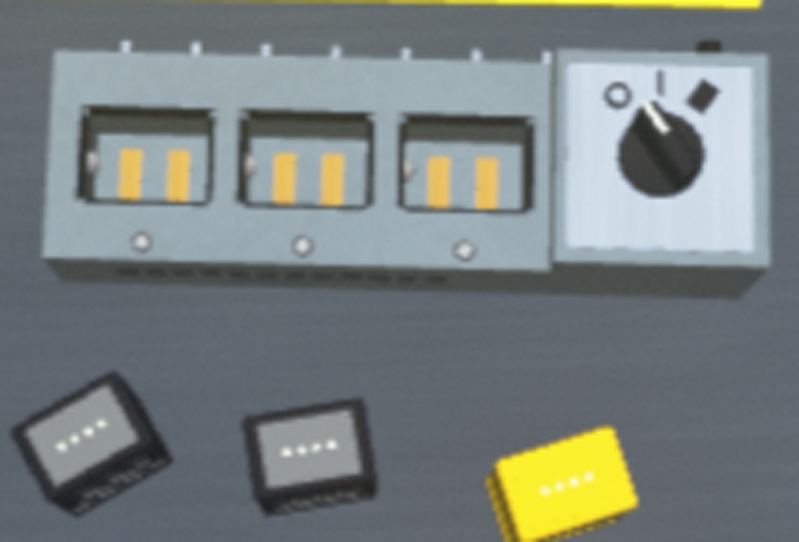

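View pics/s4.png

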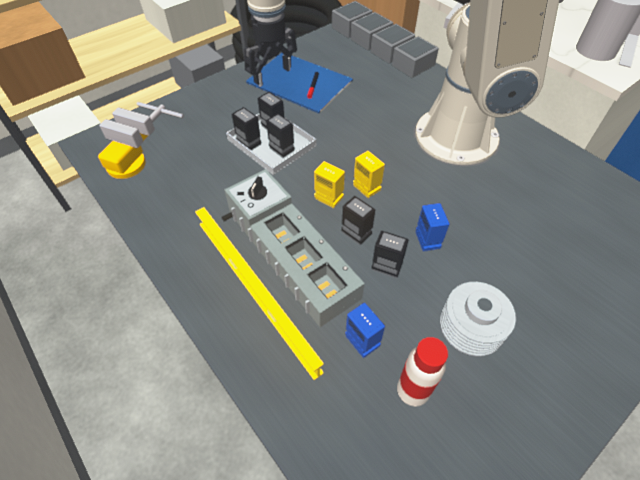

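Three packs stand in the tray, the bays are empty, and the flats are unmoved (crop dots at (310,447) and (81,436)). Selector is OFF. Flat packs next.

```bash
python3 - <<'E'
from h import *
np.set_printoptions(precision=1,suppress=True)
f=cams.grab_frame("top")
c=lambda L:[(x/3.734+228-.37,y/3.734+155-.37) for x,y in L]
print(at(f,c([(146.5,156),(306,160),(466.5,164)]),70))
t=at(f,c([(245,417),(362,400)]),104); print("flatR back edge",t)
t=at(f,c([(12,432),(115,372)]),104); print("flatL back edge",t)
plan(486.3,78.8,230,99.3)
E
```

```text
[[655.9 168.2  70. ]
 [651.   78.7  70. ]
 [646.  -11.2  70. ]]
flatR back edge [[502.3 113.5 104. ]
 [509.6  51.  104. ]]
flatL back edge [[497.7 237.6 104. ]
 [528.4 182.5 104. ]]
shift [0.4 0.1 0. ] turn [ 0.   0.  -0.1] | pos [ 447.7 -290.   248.3] yaw 95.2 F [-0.3  0.6 -2.7] op 0.997 g 0.0 t 25.9
```

```bash
python3 -c "
from h import *
plan(485.3,79,230,98.8)"
```

```text
shift [0.364  0.071  0.0182] turn [ 0.001  0.001 -0.063] | pos [ 447.7 -290.   248.3] yaw 95.2 F [-0.3  0.6 -2.7] op 0.997 g 0.0 t 25.9
```

```bash
python3 -m crank '[[0.036,0.007,0,0,0,0,0],[0.073,0.014,0,0,0,0,0],[0.109,0.021,0,0,0,0,0],[0.146,0.028,0,0,0,0,0],[0.182,0.0355,0.009,0,0,0,0]]' >/dev/null
python3 -m crank '[[0.036,0.007,0,0,0,0,0],[0.073,0.014,0,0,0,0,0],[0.109,0.021,0,0,0,-0.03,0],[0.146,0.028,0,0,0,-0.063,0],[0.182,0.0355,0.009,0,0,-0.063,0]]' >/dev/null
python3 -m crank '[[0,0,0.03,0,0,0,0],[0,0,0.05,0,0,0,0],[0,0,0.05,0,0,0,0],[0,0,0.05,0,0,0,0]]' >/dev/null
python3 - <<'E'
from h import *
plan(485.3,79,82,98.8)
f=cams.grab_frame("scene"); cv2.imwrite("pics/s5.png",cv2.resize(f["image"][120:320,270:470,::-1],(600,600),interpolation=cv2.INTER_CUBIC))
E
```

```text
shift [0.0001 0.0013 0.0971] turn [-0.003  0.     0.   ] | pos [484.4  78.8 179.2] yaw 98.8 F [0.6 0.2 0.2] op 0.998 g 0.0 t 27.4
```

View pics/s5.png

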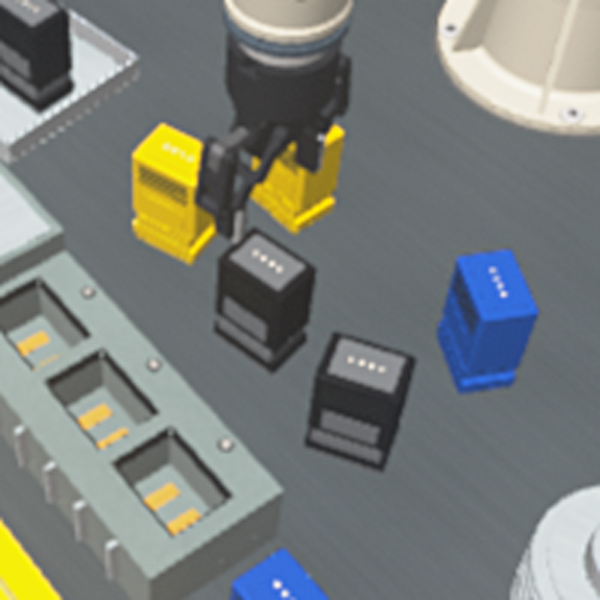

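The gripper hovers straddling the right flat pack at (265,300). Gripping it now.

```bash
python3 -m crank '[[0,0.001,0.04,0,0,0,0],[0,0.001,0.08,0,0,0,0],[0,0.001,0.097,0,0,0,0],[0,0.001,0.097,0,0,0,0],[0,0.001,0.097,0,0,0,0]]' 100
python3 -m crank '[[0,0,0,0,0,0,1],[0,0,0,0,0,0,1],[0,0,0,0,0,0,1],[0,0,0,0,0,0,1],[0,0,0,0,0,0,1]]' 100
python3 -m crank '[[0,0,-0.03,0,0,0,1],[0,0,-0.07,0,0,0,1],[0,0,-0.11,0,0,0,1],[0,0,-0.13,0,0,0,1],[0,0,-0.13,0,0,0,1]]' 
python3 -m crank '[[0,0,0,0,0,0.04,1],[0,0,0,0,0,0.1,1],[0,0,0,0,0,0.16,1],[0,0,0,0,0,0.206,1],[0,0,0,0,0,0.206,1]]'
python3 -c "
from h import *
plan(651.2,78,200,87)"
```

```text
clock: 27.9
eef_pos: [487.0, 79.0, 84.2]
tcp_rot: [3.141, -0.0, 1.724]
contact_force: [-0.2, -0.2, 0.5]
opening: 0.999
grasp_force: 0.0
clock: 28.4
eef_pos: [486.7, 79.1, 84.5]
tcp_rot: [3.14, 0.0, 1.725]
contact_force: [-3.3, -0.9, 9.6]
opening: 0.529
grasp_force: 100.0
clock: 28.9
eef_pos: [487.9, 79.4, 216.4]
tcp_rot: [3.136, -0.0, 1.725]
contact_force: [0.2, 0.1, -3.5]
opening: 0.524
grasp_force: 103.9
clock: 29.4
eef_pos: [485.2, 78.9, 211.6]
tcp_rot: [-3.139, 0.001, 1.518]
contact_force: [0.1, 0.2, -2.9]
opening: 0.53
grasp_force: 103.6
shift [0.0078 0.1658 0.0112] turn [-0.002  0.001 -0.   ] | pos [485.2  78.9 211.6] yaw 87.0 F [ 0.1  0.2 -2.9] op 0.53 g 103.6 t 29.4
```

```bash
python3 -m crank '[[0.002,0.035,0,0,0,0,1],[0.004,0.075,0,0,0,0,1],[0.006,0.115,0,0,0,0,1],[0.008,0.15,0,0,0,0,1],[0.008,0.166,0,0,0,0,1]]' >/dev/null
python3 -m crank '[[0,0,0.02,0,0,0,1],[0,0,0.035,0,0,0,1],[0,0,0.035,0,0,0,1],[0,0,0.035,0,0,0,1]]' >/dev/null
python3 -c "
from h import *
plan(651.1,78,108.5,87)"
```

```text
shift [-0.0004 -0.0003  0.069 ] turn [-0.002  0.     0.001] | pos [651.6  78.4 177.5] yaw 87.1 F [-0.1 -0.6 -3.5] op 0.53 g 103.8 t 30.3
```

```bash
python3 -m crank '[[0,0,0.01,0,0,0,1],[0,0,0.02,0,0,0,1],[0,0,0.025,0,0,0,1],[0,0,0.03,0,0,0,1],[0,0,0.035,0,0,0,1]]' 
python3 -m crank '[[0,0,0.005,0,0,0,1],[0,0,0.01,0,0,0,1],[0,0,0.015,0,0,0,1],[0,0,0.015,0,0,0,1],[0,0,0.015,0,0,0,1]]' 
python3 -c "
from h import *
plan(651.1,78,108.5,87)"
```

```text
clock: 30.8
eef_pos: [652.5, 78.5, 142.9]
tcp_rot: [3.141, 0.0, 1.519]
contact_force: [0.1, 0.3, -3.3]
opening: 0.531
grasp_force: 104.0
clock: 31.3
eef_pos: [652.6, 77.0, 128.2]
tcp_rot: [3.141, 0.002, 1.52]
contact_force: [0.9, -7.1, -3.3]
opening: 0.529
grasp_force: 104.2
shift [ 0.001  -0.0016  0.0196] turn [0.    0.002 0.001] | pos [652.6  77.  128.2] yaw 87.1 F [ 0.9 -7.1 -3.3] op 0.529 g 104.2 t 31.3
```

```bash
python3 -m crank '[[0,-0.001,0.005,0,0,0,1],[0,-0.001,0.01,0,0,0,1],[0,-0.001,0.015,0,0,0,1],[0,-0.001,0.02,0,0,0,1],[0,-0.001,0.022,0,0,0,1]]' 
python3 -m crank '[[0,0,0,0,0,0,1],[0,0,0,0,0,0,1]]'
```

```text
clock: 31.8
eef_pos: [651.6, 78.5, 107.9]
tcp_rot: [-3.142, 0.0, 1.519]
contact_force: [-12.2, -3.0, 31.5]
opening: 0.525
grasp_force: 108.1
clock: 32.0
eef_pos: [651.5, 78.5, 108.0]
tcp_rot: [3.141, 0.0, 1.519]
contact_force: [-7.1, -2.5, 15.3]
opening: 0.524
grasp_force: 106.5
```

```bash
python3 -m crank '[[0,0,0,0,0,0,0],[0,0,0,0,0,0,0],[0,0,0,0,0,0,0],[0,0,0,0,0,0,0],[0,0,-0.02,0,0,0,0]]' 
python3 -m crank '[[0,0,-0.04,0,0,0,0],[0,0,-0.04,0,0,0,1],[0,0,-0.04,0,0,0,1],[0,0,-0.04,0,0,0,1],[0,0,-0.04,0,0,0,1]]' 30
python3 -m crank '[[0,0,0,0,0,0,1],[0,0,0,0,0,0,1],[0,0,0.01,0,0,0,1],[0,0,0.015,0,0,0,1],[0,0,0.015,0,0,0,1]]'
python3 -c "
from h import *
plan(651.1,78,147,87)"
```

```text
clock: 32.5
eef_pos: [649.6, 78.4, 123.8]
tcp_rot: [-3.137, 0.001, 1.519]
contact_force: [0.3, -0.4, 0.6]
opening: 0.997
grasp_force: 0.0
clock: 33.0
eef_pos: [650.6, 78.5, 164.9]
tcp_rot: [-3.139, 0.0, 1.519]
contact_force: [-0.5, 0.5, 0.6]
opening: 0.333
grasp_force: 0.0
clock: 33.5
eef_pos: [650.6, 78.4, 149.8]
tcp_rot: [-3.139, 0.0, 1.519]
contact_force: [-0.6, -0.5, -0.1]
opening: -0.0
grasp_force: 0.0
shift [-0.0004  0.0005  0.0028] turn [-0.002  0.     0.   ] | pos [650.6  78.4 149.8] yaw 87.0 F [-0.6 -0.5 -0.1] op -0.0 g 0.0 t 33.5
```

```bash
python3 -m crank '[[0,0,0.002,0,0,0,1],[0,0,0.004,0,0,0,1],[0,0,0.005,0,0,0,1],[0,0,0.005,0,0,0,1]]'
python3 -m crank '[[0,0,-0.03,0,0,0,1],[0,0,-0.07,0,0,0,0],[0,0,-0.09,0,0,0,0],[0,0,-0.09,0,0,0,0]]' >/dev/null
python3 - <<'E'
from h import *
plan(494,200.7,230,119.5)
f=cams.grab_frame("scene"); cv2.imwrite("pics/s6.png",cv2.resize(f["image"][150:350,230:430,::-1],(600,600),interpolation=cv2.INTER_CUBIC))
E
```

```text
clock: 33.9
eef_pos: [651.7, 78.5, 147.1]
tcp_rot: [3.141, -0.0, 1.519]
contact_force: [-3.0, -0.2, 4.3]
opening: -0.002
grasp_force: 2.7
shift [ 0.1135 -0.1656  0.0093] turn [ 0.006  0.001 -0.567] | pos [653.4  78.7 240.3] yaw 87.0 F [ 0.1 -0.1 -0.2] op 0.504 g 0.0 t 34.3
```

View pics/s6.png

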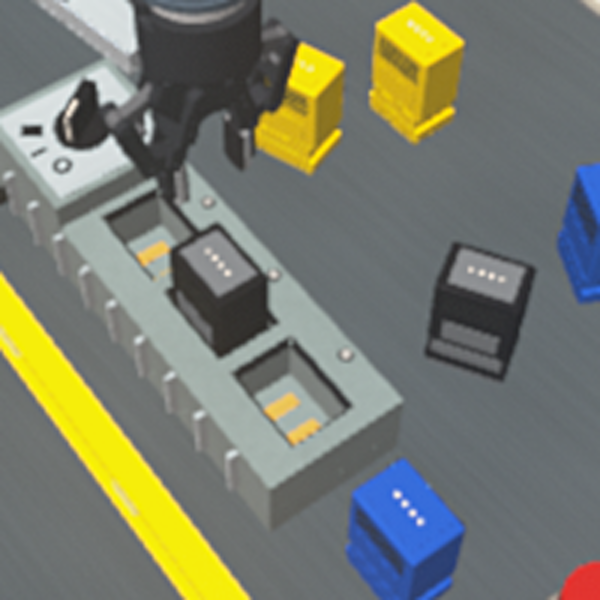

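Pack is home (its top touched at z≈128), and the left flat pack is in the same place as before. Fetching it.

```bash
python3 -m crank '[[0.023,-0.033,0,0,0,-0.12,0],[0.045,-0.066,0,0,0,-0.24,0],[0.068,-0.1,0,0,0,-0.36,0],[0.09,-0.133,0,0,0,-0.48,0],[0.1135,-0.1656,0.009,0,0,-0.567,0]]' >/dev/null
python3 -m crank '[[0,0,0.03,0,0,0,0],[0,0,0.05,0,0,0,0],[0,0,0.05,0,0,0,0],[0,0,0.05,0,0,0,0]]' >/dev/null
python3 -c "
from h import *
plan(494,200.7,82,119.5)"
```

```text
shift [-0.0008  0.0026  0.0947] turn [-0.002 -0.     0.   ] | pos [491.5 200.2 176.7] yaw 119.5 F [ 0.1 -0.2 -0.2] op 1.004 g 0.0 t 35.2
```

```bash
python3 -m crank '[[0,0.002,0.04,0,0,0,0],[0,0.002,0.08,0,0,0,0],[0,0.002,0.096,0,0,0,0],[0,0.002,0.096,0,0,0,0],[0,0.002,0.096,0,0,0,0]]' 100
python3 -m crank '[[0,0,0,0,0,0,1],[0,0,0,0,0,0,1],[0,0,0,0,0,0,1],[0,0,0,0,0,0,1],[0,0,0,0,0,0,1]]' 100
python3 -m crank '[[0,0,-0.03,0,0,0,1],[0,0,-0.07,0,0,0,1],[0,0,-0.11,0,0,0,1],[0,0,-0.13,0,0,0,1],[0,0,-0.13,0,0,0,1]]' 
python3 -m crank '[[0,0,0,0,0,0.11,1],[0,0,0,0,0,0.22,1],[0,0,0,0,0,0.34,1],[0,0,0,0,0,0.46,1],[0,0,0,0,0,0.567,1]]' >/dev/null
python3 -m crank '[[0,0,0,0,0,0,1],[0,0,0,0,0,0,1]]' >/dev/null
python3 -c "
from h import *
plan(656.5,167.5,200,87)"
```

```text
clock: 35.75
eef_pos: [494.6, 201.5, 82.2]
tcp_rot: [3.141, 0.0, 2.085]
contact_force: [0.1, -0.1, 0.3]
opening: 0.997
grasp_force: 0.0
clock: 36.25
eef_pos: [494.5, 201.7, 82.7]
tcp_rot: [3.14, 0.0, 2.086]
contact_force: [-1.2, -0.2, 9.6]
opening: 0.53
grasp_force: 102.8
clock: 36.75
eef_pos: [495.3, 202.1, 214.5]
tcp_rot: [3.136, 0.001, 2.086]
contact_force: [0.5, -0.1, -4.8]
opening: 0.526
grasp_force: 104.1
shift [-0.0257  0.165   0.0098] turn [-0.002  0.001  0.004] | pos [493.  201.2 210. ] yaw 87.2 F [-0.1  0.3 -2.8] op 0.533 g 103.6 t 37.5
```

```bash
python3 -m crank '[[-0.005,0.035,0,0,0,0,1],[-0.011,0.075,0,0,0,0,1],[-0.017,0.115,0,0,0,0,1],[-0.023,0.15,0,0,0,0,1],[-0.0257,0.165,0,0,0,0.004,1]]' >/dev/null
python3 -m crank '[[0,0,0.02,0,0,0,1],[0,0,0.035,0,0,0,1],[0,0,0.035,0,0,0,1],[0,0,0.035,0,0,0,1]]' >/dev/null
python3 -c "
from h import *
plan(656.5,167.5,106.7,87)"
```

```text
shift [0.0003 0.0002 0.069 ] turn [-0.002  0.    -0.002] | pos [656.4 167.3 175.7] yaw 86.9 F [-0.8  0.1 -3. ] op 0.525 g 104.6 t 38.4
```

```bash
python3 -m crank '[[0,0,0.01,0,0,0,1],[0,0,0.02,0,0,0,1],[0,0,0.025,0,0,0,1],[0,0,0.03,0,0,0,1],[0,0,0.035,0,0,0,1]]' 
python3 -m crank '[[0,0,0.005,0,0,0,1],[0,0,0.01,0,0,0,1],[0,0,0.015,0,0,0,1],[0,0,0.015,0,0,0,1],[0,0,0.015,0,0,0,1]]' 
python3 -c "
from h import *
plan(656.5,167.5,106.7,87)"
```

```text
clock: 38.85
eef_pos: [656.5, 167.5, 141.2]
tcp_rot: [-3.14, -0.0, 1.515]
contact_force: [-6.9, 5.7, 11.4]
opening: 0.529
grasp_force: 106.0
clock: 39.35
eef_pos: [656.0, 168.2, 126.5]
tcp_rot: [-3.139, -0.001, 1.516]
contact_force: [-7.1, 3.1, 4.0]
opening: 0.527
grasp_force: 106.1
shift [-0.0007  0.0006  0.0198] turn [-0.002 -0.001 -0.003] | pos [656.  168.2 126.5] yaw 86.8 F [-7.1  3.1  4. ] op 0.527 g 106.1 t 39.4
```

Entering well; pushing home.

```bash
python3 -m crank '[[0,0,0.005,0,0,0,1],[0,0,0.01,0,0,0,1],[0,0,0.015,0,0,0,1],[0,0,0.019,0,0,0,1],[0,0,0.022,0,0,0,1]]' 
python3 -m crank '[[0,0,0,0,0,0,1],[0,0,0,0,0,0,1]]'
python3 -m crank '[[0,0,0,0,0,0,0],[0,0,0,0,0,0,0],[0,0,0,0,0,0,0],[0,0,0,0,0,0,0],[0,0,-0.02,0,0,0,0]]' >/dev/null
python3 -m crank '[[0,0,-0.04,0,0,0,0],[0,0,-0.04,0,0,0,1],[0,0,-0.04,0,0,0,1],[0,0,-0.04,0,0,0,1],[0,0,-0.04,0,0,0,1]]' 30
python3 -m crank '[[0,0,0,0,0,0,1],[0,0,0,0,0,0,1],[0,0,0.008,0,0,0,1],[0,0,0.012,0,0,0,1],[0,0,0.012,0,0,0,1]]'
```

```text
clock: 39.85
eef_pos: [656.0, 168.5, 106.7]
tcp_rot: [-3.139, -0.001, 1.515]
contact_force: [-22.0, 2.0, 45.6]
opening: 0.525
grasp_force: 110.0
clock: 40.05
eef_pos: [656.0, 168.5, 106.8]
tcp_rot: [-3.14, -0.001, 1.515]
contact_force: [-15.0, 3.5, 23.3]
opening: 0.527
grasp_force: 107.9
clock: 41.05
eef_pos: [656.4, 167.0, 162.9]
tcp_rot: [-3.14, 0.001, 1.515]
contact_force: [-0.4, 0.2, 0.4]
opening: 0.333
grasp_force: 0.0
clock: 41.55
eef_pos: [656.5, 167.0, 151.0]
tcp_rot: [-3.14, 0.001, 1.515]
contact_force: [-0.0, 0.8, -0.8]
opening: -0.0
grasp_force: 0.0
```

```bash
python3 -m crank '[[0,0,0.003,0,0,0,1],[0,0,0.005,0,0,0,1],[0,0,0.006,0,0,0,1],[0,0,0.006,0,0,0,1]]'
python3 -m crank '[[0,0,-0.03,0,0,0,1],[0,0,-0.07,0,0,0,0.4],[0,0,-0.1,0,0,0,0.4],[0,0,-0.1,0,0,0,0.4]]' 
python3 - <<'E'
from h import *
plan(641,-115.5,248,211.4)
f=cams.grab_frame("scene"); cv2.imwrite("pics/s7.png",cv2.resize(f["image"][80:360,200:480,::-1],(600,600),interpolation=cv2.INTER_CUBIC))
E
```

```text
clock: 41.95
eef_pos: [657.5, 167.2, 147.1]
tcp_rot: [3.141, -0.0, 1.515]
contact_force: [-2.1, 0.4, 5.6]
opening: -0.002
grasp_force: 2.9
clock: 42.35
eef_pos: [659.6, 167.8, 251.6]
tcp_rot: [3.134, -0.002, 1.515]
contact_force: [0.5, -0.6, 0.3]
opening: 0.509
grasp_force: 0.0
shift [-0.2839 -0.0028  0.0029] turn [ 0.007  0.007 -2.175] | pos [659.6 167.8 251.6] yaw 86.8 F [ 0.5 -0.6  0.3] op 0.509 g 0.0 t 42.4
```

View pics/s7.png

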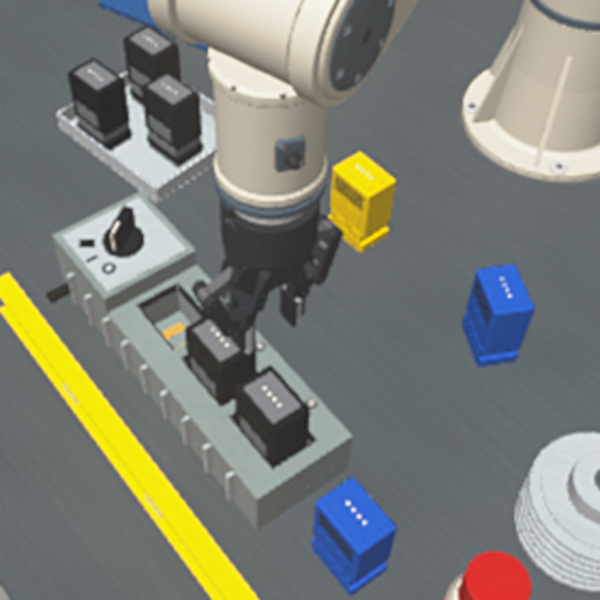

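Both flats are home, three packs stand in the tray, and no other flat is left on the bench. Now the selector back to CHARGE, using the half-turn grip at yaw 31.4°.

```bash
python3 -m crank '[[-0.03,0,0,0,0,0.13,0.4],[-0.06,0,0,0,0,0.26,0.4],[-0.09,0,0,0,0,0.39,0.4],[-0.12,0,0,0,0,0.52,0.4],[-0.15,-0.0015,0,0,0,0.6,0.4]]' >/dev/null
python3 -c "
from h import *
plan(641,-115.5,248,31.4)"
```

```text
shift [-0.1075  0.0766 -0.0032] turn [-0.001  0.002  0.362] | pos [646.5  16.4 244.8] yaw 52.1 F [-0.4 -0.2  0.1] op 0.599 g 0.0 t 42.9
```

```bash
python3 -m crank '[[-0.027,0.019,0,0,0,0.1,0.4],[-0.055,0.039,0,0,0,0.2,0.4],[-0.082,0.058,0,0,0,0.3,0.4],[-0.1075,0.0766,0,0,0,0.362,0.4],[-0.1075,0.0766,0,0,0,0.362,0.4]]' >/dev/null
python3 -m crank '[[0,0,0.03,0,0,0,0.4],[0,0,0.05,0,0,0,0.4],[0,0,0.05,0,0,0,0.4],[0,0,0.05,0,0,0,0.4]]' >/dev/null
python3 -c "
from h import *
plan(641,-115.5,128,31.4)"
```

```text
shift [-0.0017  0.001   0.0677] turn [-0.001  0.001  0.006] | pos [ 642.  -113.8  195.7] yaw 31.7 F [ 0.5 -0.2 -0.8] op 0.598 g 0.0 t 43.8
```

```bash
python3 -m crank '[[-0.002,0.001,0.03,0,0,0.006,0.4],[-0.002,0.001,0.055,0,0,0.006,0.4],[-0.002,0.001,0.067,0,0,0.006,0.4],[-0.002,0.001,0.067,0,0,0.006,0.4],[-0.002,0.001,0.067,0,0,0.006,0.4]]' 30
python3 -m crank '[[0,0,0,0,0,0,1],[0,0,0,0,0,0,1],[0,0,0,0,0,0,1],[0,0,0,0,0,0,1],[0,0,0,0,0,0,1]]' 40
python3 -m crank '[[0,0,0,0,0,0,1],[0,0,0,0,0,0,1]]'
python3 -m crank '[[0,0,0,0,0,0.12,1],[0,0,0,0,0,0.24,1],[0,0,0,0,0,0.36,1],[0,0,0,0,0,0.48,1],[0,0,0,0,0,0.6,1]]'
python3 -m crank '[[0,0,0,0,0,0.12,1],[0,0,0,0,0,0.24,1],[0,0,0,0,0,0.36,1],[0,0,0,0,0,0.48,1],[0,0,0,0,0,0.6,1]]'
python3 -m crank '[[0,0,0,0,0,0,1],[0,0,0,0,0,0,1]]'
python3 -m crank '[[0,0,0,0,0,0,0.4],[0,0,0,0,0,0,0.4],[0,0,0,0,0,0,0.4],[0,0,-0.05,0,0,0,0.4],[0,0,-0.1,0,0,0,0.4]]'
```

```text
clock: 44.3
eef_pos: [642.0, -116.2, 130.5]
tcp_rot: [3.141, -0.001, 0.547]
contact_force: [0.2, -0.4, 0.2]
opening: 0.601
grasp_force: 0.0
clock: 44.8
eef_pos: [640.2, -113.5, 130.8]
tcp_rot: [-3.137, -0.0, 0.546]
contact_force: [-8.1, 14.3, 13.3]
opening: 0.158
grasp_force: 39.9
clock: 45.0
eef_pos: [640.1, -113.5, 130.7]
tcp_rot: [-3.137, -0.0, 0.546]
contact_force: [-7.9, 13.9, 12.6]
opening: 0.156
grasp_force: 39.9
clock: 45.5
eef_pos: [640.2, -114.0, 130.8]
tcp_rot: [-3.138, 0.002, -0.058]
contact_force: [-6.9, 11.5, 12.8]
opening: 0.155
grasp_force: 39.9
clock: 46.0
eef_pos: [640.0, -114.4, 130.8]
tcp_rot: [-3.141, 0.004, -0.658]
contact_force: [-8.8, 9.9, 14.3]
opening: 0.156
grasp_force: 40.1
clock: 46.2
eef_pos: [640.0, -114.4, 130.8]
tcp_rot: [-3.141, 0.004, -0.654]
contact_force: [-7.7, 9.4, 13.2]
opening: 0.158
grasp_force: 40.0
clock: 46.7
eef_pos: [640.2, -116.3, 228.8]
tcp_rot: [3.14, 0.003, -0.653]
contact_force: [1.9, 0.4, -0.7]
opening: 0.599
grasp_force: 0.0
```

```bash
python3 -m crank '[[0,0.03,-0.02,0,0,0,0.4],[0,0.07,-0.03,0,0,0,0.4],[0,0.11,-0.03,0,0,0,0.4],[0,0.15,-0.03,0,0,0,0.4],[0,0.18,-0.03,0,0,0,0.4]]'
python3 -m crank '[[0,0,0,0,0,0,0.4],[0,0,0,0,0,0,0.4],[0,0,0,0,0,0,0.4],[0,0,0,0,0,0,0.4],[0,0,0,0,0,0,0.4]]'
python3 - <<'E'
from h import *
a=cams.grab_frame("top")["image"][150:350,215:575,::-1]; b=cams.grab_frame("scene")["image"][80:360,140:500,::-1]
cv2.imwrite("pics/end.png",cv2.resize(np.vstack([a,b]),(450,600),interpolation=cv2.INTER_CUBIC)); cv2.imwrite("pics/enda.png",cv2.resize(a,(800,444),interpolation=cv2.INTER_CUBIC))
E
```

```text
clock: 47.2
eef_pos: [530.4, -261.0, 259.5]
tcp_rot: [3.141, -0.001, -0.654]
contact_force: [0.8, -0.1, -0.8]
opening: 0.598
grasp_force: 0.0
clock: 47.7
eef_pos: [532.4, -258.5, 259.2]
tcp_rot: [-3.142, 0.0, -0.652]
contact_force: [0.3, -0.1, 0.0]
opening: 0.599
grasp_force: 0.0
```

View pics/enda.png

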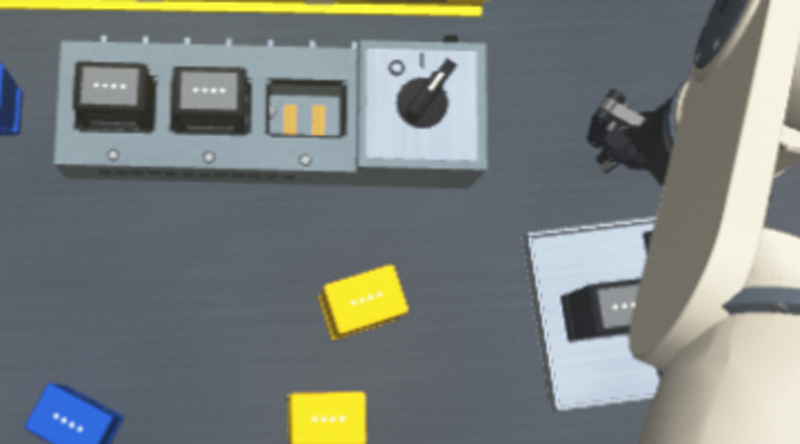

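View pics/end.png

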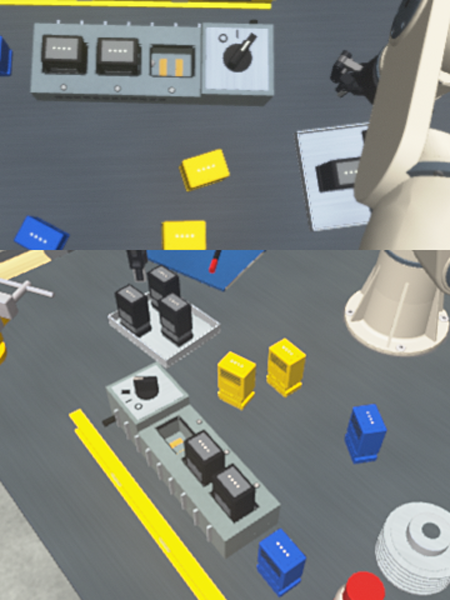

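The selector points at CHARGE, both flats are home, and the three charged packs stand in the tray with the arm clear of everything. Handing in.

```bash
python3 -c "
from rig import sign_off
print(sign_off())"
```

```text
the job is handed in; nothing more can be done
None
```

The swap is done and handed in, though the hand-in returned no verdict: all three charged packs are standing in the tray, both flat packs are pushed fully home in the middle and left bays, and the selector went to OFF first and is now back at CHARGE.

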